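Close up the tea chest

ROBOT

A 7-joint arm with a two-finger parallel gripper is mounted at the origin on a cart in front of the work surface, level with it; the furniture and walls round the work are solid. World frame = base frame: x ahead of the robot, y to its left, z up, the work surface at z = 0. Lengths are in m, angles in rad, forces in N, time in s.
With the tool pointing down it reaches from about 0.4 to 0.85 m from the base axis. Payload 10.4 kg.
Tool frame: the origin (TCP) lies midway between the tips of the shut fingers; the grasp point (between the pads) lies 19 mm behind it; z points along the fingers, y is the line along which they close (so a half turn about z gives the same grasp; the last joint's range is limited). The gripper opens to 87 mm and grips with 3 to 60 N. Pads are 19 mm wide; open, the fingers measure 117 mm over their backs; the gripper's body (75 mm by 190 mm) begins 51 mm behind the grasp point.
Start: joints at [1.256, 0.332, -0.065, 1.46, 0.022, 1.35, -0.088], TCP at [0.18, -0.599, 0.223] pointing down, gripper open.
Joint ranges: [-2.6, 2.6], [-0.5, 2.12], [-1.47, 1.34], [0.16, 2.42], [-1.27, 4.41], [0.06, 2.06], [-2.6, 2.6]. Speed limits (rad/s): [2.22, 2.22, 2.79, 2.79, 3.14, 3.14, 3.14].

INTERFACE

Orientations are given as a unit quaternion [x, y, z, w].
In Python, from bench import r gives the robot as it stands.
- The arm moves only by the tool apply_moves, never from a script. Its argument "steps" is a list of rows, each a list of 7 numbers: the turn, a rotation vector about the tool's x, y, z in rad, then the shift along the tool's x, y, z in mm, then the opening, from -1 (shut) to 1 (fully open). In form: [[ax, ay, az, x, y, z, claw], ...]. A call has 1 to 20 rows; each row is the pose to reach, as a shift and turn from the pose commanded when the call began, along the tool's axes at that moment; what a row does not reach only later rows make up. A row lasts 1/12 s, in which the tool goes at most 41.7 mm and 7.16 degrees, less where a joint would pass 70% of its speed; a pose out of reach is approached as far as the arm can. A call with a gripper value outside its range is refused whole. The fingers move at their own pace and stop on an object; "force" is the grip in N (left out, the last holds). Time passes only in rows, so rows that repeat a pose let the fingers close. It gives the time, the measured TCP pose, the force, the opening and the grip force at its end, in the units of the state.
- r.read_state(): the state, without advancing time (a new reading comes with each control period).
- r.camera(name): name is "scene" or "top"; returns a dict with "pixels" (400x640x3 uint8, red, green, blue), "z_map" (400x640 float32, m along the optical axis (not along the pixel's ray), 0 where there is no reading), "fovy" (degrees; the focal length in pixels is half the picture's height over the tangent of half this angle, whatever the lens; pixels are square), "cx", "cy" (the principal point, pixels), "k1" (the pictures are not rectified: a ray, as slopes to the right and down, at radius r is drawn at 1 + k1 r^2 times it, then the intrinsics apply), "position" and "orientation" of the camera in the world. Camera axes: x right, y down, z forward; pixel columns grow to the right and rows downward; lengths in m; the calibration is good to about 2 mm. A picture is of the moment at which its call begins.
- r.close_job(): hands the job in; it is judged then, once.
The state is a dict: "time": time; "joint_positions": joint angles; "joint_vel": joint speeds; "joint_torque": joint torques, N m; "ee_pos": TCP position; "eef_rot": TCP orientation; "ft_force": force on the tool from outside, world axes, zero at the start; "torque": the same for the moment, N m; "width": finger opening in m; "grip_force": force on a finger pad.
Only numpy, scipy, OpenCV 4.12 (cv2) and the standard library are available. Lean on these libraries where they do the work, as an engineer would, in place of code of your own. Each camera call takes 0.05 s, during which the arm holds its last target. There are 200 camera calls.

TASK

Close up the tea chest: with your fingertips push both of its open drawers fully home by their fronts, and swing its raised lid forward and down until it lies flat shut. Push gently with the fingers only, never pinch the drawers or the lid and do not slam them, and leave everything standing around the chest where it is.

Things in the scene. Friction and masses are not known exactly. Their poses are not given: they have to be found in the camera images.
- tea_chest: wooden tea chest, heavy, will not move: 120 deep (its x), 240 wide (its y), 82 mm high without the lid. Origin: centre of its underside on the worktop; its x axis points from the drawer side (front, towards the robot) to the hinge side (back), y to its left, z up. Two drawers side by side below, an open tray with tea sachets above, a lid hinged at the back. Its turn about the vertical varies by about 0.35 rad either way
- left_drawer_front (a point): centre of the outer front face of the left (+y) drawer; the face is 115 wide, 44 high and 12 mm thick, from 4 to 48 mm above the worktop, with a finger notch 30 wide and 12 deep in the middle of its top edge, no knob. Axes as the chest's: the face looks along -x. Shut, the face lies 72 mm in front (-x) of the chest's origin, 59.5 mm to the left of it
- right_drawer_front (a point): the same for the right (-y) drawer, 59.5 mm to the right of the chest's origin
- left_drawer (a joint): how far the left drawer is out, m: 0 is fully in (a firm stop), 0.075 fully out; starts 0.035 to 0.065. About 1.5 N of friction (plus light damping), stays where it is left
- right_drawer (a joint): the same for the right drawer
- lid (a joint): lid angle, rad: 0 is shut flat on the chest (a firm stop with felt pads, gives 1 to 2 mm), 1.75 fully open; starts 1.3 to 1.6, about upright. A stiff hinge: the lid stays at any angle; about 2 to 4 N at its free edge swings it shut
- lid_hinge (a point): middle of the hinge line, which runs along the chest's y axis; fixed on the chest at its back edge, 60 mm behind (+x) its origin, 82 mm above the worktop. The lid's underside passes through this line
- lid_edge (a point): middle of the lid's free edge, half-way through its thickness; the lid is a slab 240 wide, 126 from hinge to free edge, 10 mm thick (12 in the raised middle panel). This point's z axis points out of the lid's outer face (up when shut, away from the robot when open), x from the free edge to the hinge
- spice_jar: a spice jar with a dark cap, 41 mm across, 105 high, standing behind the chest; a bystander, origin at the centre of its underside
- salt_mill: a small glass shaker, 44 mm across, 90 high, standing behind the chest; a bystander, origin at the centre of its underside
- mug: a green and white mug, 78 mm across, 101 high, standing left of the chest; a bystander, origin at the centre of its underside
- tin: a squat food tin, 75 mm across, 58 high, standing left of the chest; a bystander, origin at the centre of its underside
- garlic: a garlic bulb, about 60 mm across and 58 high, behind the left back corner of the chest; a bystander, origin at the centre of its underside

How it is judged:
At the end, for the whole second after the job is handed in: both drawers within 4 mm of fully in, the lid within 0.05 rad of flat shut, all at rest, and the five bystanders within 20 mm of where they stood (value of joint each of left_drawer, right_drawer below 0.004 m and value of joint lid below 0.05 rad and velocity of joint each of left_drawer, right_drawer below 0.05 m/s and velocity of joint lid below 0.05 rad/s and distance of each of spice_jar, salt_mill, mug, tin, garlic from where it was at the start of the episode below 0.02 m); the robot touches nothing.
It fails at once if a bystander is knocked, carried or lifted (moved over 20 mm or tipped over 0.3 rad) (distance of any of spice_jar, salt_mill, mug, tin, garlic from where it was at the start of the episode above 0.02 m or angle between any of spice_jar, salt_mill, mug, tin's own z axis and vertical above 0.3 rad).
It fails at once if a drawer or the lid is pinched, or a drawer reached into: the space between the finger pads is at a drawer's front panel, inside a drawer, or at the lid's slab ((z of the grasp point in the frame of lid_edge between -0.006 and 0.006 m and x of the grasp point in the frame of lid_edge between -0.005 and 0.13 m and y of the grasp point in the frame of lid_edge between -0.13 and 0.13 m) or (x of the grasp point in the frame of left_drawer_front between -0.002 and 0.11 m and y of the grasp point in the frame of left_drawer_front between -0.07 and 0.07 m and z of the grasp point in the frame of left_drawer_front below 0.022 m) or (x of the grasp point in the frame of right_drawer_front between -0.002 and 0.11 m and y of the grasp point in the frame of right_drawer_front between -0.07 and 0.07 m and z of the grasp point in the frame of right_drawer_front below 0.022 m)).
It fails at once if the chest or its parts are pressed with more than 60 N (contact force between the fingers and tea_chest above 60 N).
It fails at once if the chest is pushed with the arm or the body of the gripper (over 8 N) (contact force between the arm and tea_chest above 8 N).
It fails at once if a drawer or the lid is slammed (faster than 0.4 m/s or 3 rad/s) (velocity of joint any of left_drawer, right_drawer below -0.4 m/s or velocity of joint lid below -3 rad/s).
It also fails if it takes over 58 s, if anything falls off the work surface, if the arm or the gripper's body presses on something with over 40 N, if the wrist force passes 120 N, or if a joint passes its speed limit or range.

## Working session

There is one attempt and no reset: what is moved stays moved. The work goes in short steps, Python scripts to look and compute and a tool call to move; the robot and the scene stay as the last step left them, time stands still between calls to the robot, and variables do not carry over. Pictures are saved under pics/ and viewed, at most 10 in all, crops included, and the job is handed in when it is done.

Besides the shell and the picture viewer there is one more tool, called after "Emit:" by a JSON object that holds its "op" and its "data", one argument or row to a line. apply_moves: Moves the arm, as the interface text tells. Its arguments: {"type":"object","properties":{"steps":{"type":"array","items":{"type":"array","items":{"type":"number"}}},"force":{"type":"number"}},"required":["steps"]}

```bash
mkdir -p pics; cat > h.py <<'E'
from bench import r
import numpy as np, cv2
from scipy.spatial.transform import Rotation as R
def cam(n):
    c=r.camera(n); np.savez('/tmp/%s.npz'%n,**{k:np.array(v) for k,v in c.items()}); return c
def cloud(c):
    H,W=c['z_map'].shape; f=H/2/np.tan(np.radians(float(c['fovy']))/2)
    K=np.array([[f,0,float(c['cx'])],[0,f,float(c['cy'])],[0,0,1]])
    u,v=np.meshgrid(np.arange(W),np.arange(H))
    p=cv2.undistortPoints(np.stack([u,v],-1).reshape(-1,1,2).astype(float),K,np.array([float(c['k1']),0,0,0]))[:,0]
    z=np.array(c['z_map']).reshape(-1)
    P=np.c_[p*z[:,None],z]
    P=R.from_quat(c['orientation']).apply(P)+c['position']; P[z==0]=np.nan
    return P.reshape(H,W,3)
def save(c,n): cv2.imwrite('pics/'+n,cv2.cvtColor(np.array(c['pixels']),cv2.COLOR_RGB2BGR))
E
python3 - <<'E'
from h import *
for n in('scene','top'):
    c=cam(n); save(c,n+'1.png'); print(n,c['position'],c['orientation'],c['fovy'],c['k1'])
print(r.read_state())
E
```

```text
scene [0.24972769 0.88509661 0.76440031] [-0.22608477  0.88813101 -0.39042493  0.08762054] 45.61999877792404 -0.05459862369294703
top [0.48796909 0.20077027 0.9762505 ] [ 0.70615871 -0.7042907   0.04053834 -0.06058984] 50.269663767062006 0.0014685997798952208
{'time': 0.1, 'joint_positions': array([ 1.25636824,  0.33280891, -0.06469505,  1.46083643,  0.02160182,
        1.34986523, -0.08847353]), 'joint_vel': array([ 8.09575364e-06,  9.98618027e-05,  6.89008496e-04, -2.36895465e-03,
       -4.80554795e-04,  1.08676009e-03,  1.34435288e-03]), 'joint_torque': array([ 6.53764218e-04, -6.24545074e+01,  2.42129713e-02, -3.90718746e+01,
       -6.14912342e-02,  3.66231753e-02,  4.31723743e-05]), 'ee_pos': array([ 0.17971566, -0.5982644 ,  0.2218433 ]), 'eef_rot': array([ 9.89370257e-01,  1.45417058e-01, -1.16678544e-04, -6.00022141e-04]), 'ft_force': array([ 0.39205703,  0.13270707, -0.45244124]), 'torque': array([-0.00964356,  0.0248591 ,  0.01421719]), 'grip_force': 0.0, 'width': 0.08707724388139503}
```

View pics/scene1.png

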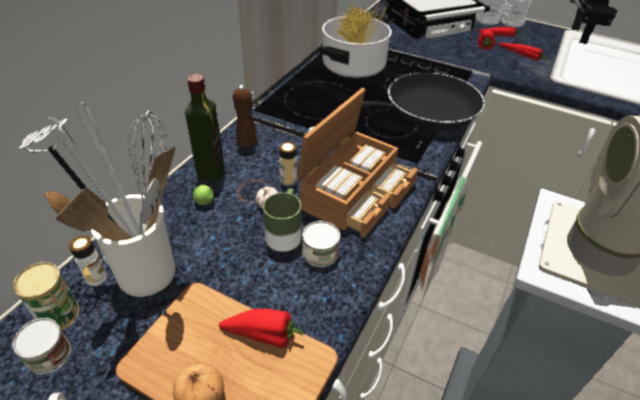

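View pics/top1.png

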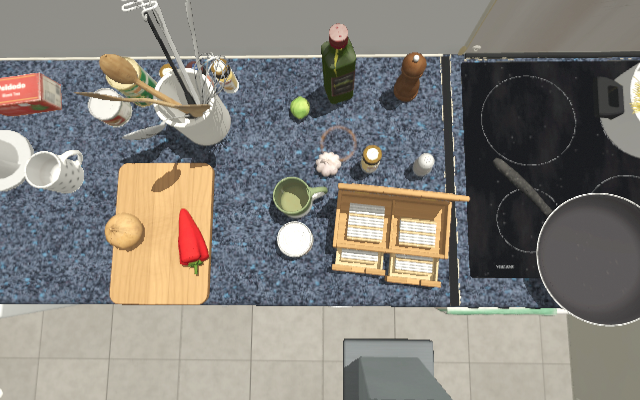

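The pictures show the chest at top-view pixels about (335–465, 185–285): the raised lid along row ~193 and both drawers open at rows ~265 and ~275. The mug is at (294,197), the tin at (295,239), the garlic at (328,163), the jar at (371,158) and the shaker at (424,164).

```bash
python3 - <<'E'
from h import *
c=dict(np.load('/tmp/top.npz')); P=cloud(c)
im=cv2.cvtColor(c['pixels'],cv2.COLOR_RGB2BGR)
cv2.imwrite('pics/topcrop.png',cv2.resize(im[140:300,260:480],None,fx=3.6,fy=3.6,interpolation=cv2.INTER_CUBIC))
q=lambda u,v:np.round(P[v,u],3)
for n,uv in dict(mug=(294,197),tin=(295,239),garlic=(328,163),jar=(371,158),salt=(424,164),counterfront=(300,300),chestFL=(335,250),wall=(460,200)).items(): print(n,q(*uv))
# lid points and rim
X=P[140:300,325:475].reshape(-1,3)
lid=X[(X[:,2]>0.12)&(X[:,0]>0.5)]; print('lid n',len(lid),np.nanmin(lid,0),np.nanmax(lid,0))
tp=lid[lid[:,2]>0.195]; print('top',len(tp),tp.mean(0)if len(tp) else'', cv2.minAreaRect(tp[:,:2].astype(np.float32)*1000) if len(tp) else '')
rim=X[(X[:,2]>0.076)&(X[:,2]<0.088)]; print('rim',cv2.minAreaRect(rim[:,:2].astype(np.float32)*1000),len(rim))
b=X[(X[:,2]>0.042)&(X[:,2]<0.053)]; print('drawer',cv2.minAreaRect(b[:,:2].astype(np.float32)*1000),len(b))
E
```

```text
mug [0.629 0.301 0.009]
tin [0.531 0.293 0.053]
garlic [0.7   0.222 0.048]
jar [0.697 0.131 0.106]
salt [0.689 0.018 0.086]
counterfront [0.397 0.285 0.002]
chestFL [0.509 0.207 0.   ]
wall [ 0.595 -0.021  0.204]
lid n 949 [ 0.59470693 -0.03691245  0.12025695] [0.62932668 0.20015159 0.2116634 ]
top 743 [0.61033508 0.08151453 0.20735566] ((610.8519287109375, 81.75521850585938), (238.75376892089844, 10.518608093261719), 84.12159729003906)
rim ((613.310791015625, 96.06280517578125), (267.6472473144531, 219.14151000976562), 84.2791976928711) 2642
drawer ((576.8699951171875, 104.53729248046875), (264.9999694824219, 275.5382080078125), 86.6642837524414) 1054
```

View pics/topcrop.png

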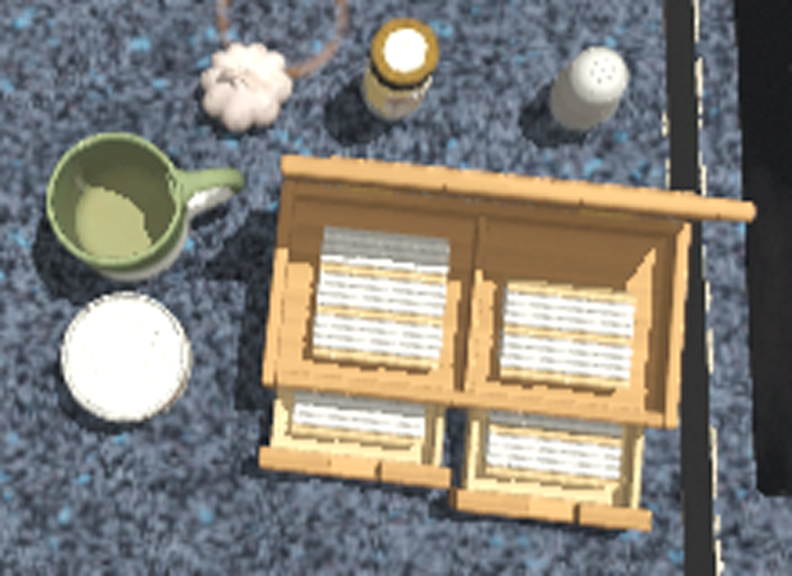

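```bash
python3 - <<'E'
from h import *
c=dict(np.load('/tmp/top.npz')); P=cloud(c)
X=P[140:300,325:475].reshape(-1,3)
psi=-0.103
M=lambda X:np.c_[X[:,:2]@np.array([[np.cos(psi),-np.sin(psi)],[np.sin(psi),np.cos(psi)]]),X[:,2]]
Y=M(X); o=M(np.array([[.610,.0815,0]]))[0]; Y-=o   # relative lid-edge centre
rim=Y[(Y[:,2]>0.077)&(Y[:,2]<0.087)&(abs(Y[:,1])<.15)&(Y[:,0]>-.2)]
print('rim x',np.percentile(rim[:,0],[0,1,5,50,99]),'y',np.percentile(rim[:,1],[0,1,2,98,99,100]))
h,e=np.histogram(rim[:,0],np.arange(-.2,.04,.005)); print([(round(a*1e3),n) for a,n in zip(e,h) if n])
for y0 in np.arange(-.12,.12,.02):
    s=rim[abs(rim[:,1]-y0-.01)<.01]; 
    f=Y[(Y[:,2]>0.035)&(Y[:,2]<0.052)&(abs(Y[:,1]-y0-.01)<.01)&(Y[:,0]>-.3)]
    print(round(y0+.01,2),'rimfront',np.round(s[:,0].min(),4),'drawer',np.round(f[:,0].min(),4) if len(f) else None)
t=Y[Y[:,2]>.195]; print('lid top x',t[:,0].min(),t[:,0].max(),t[:,2].max(),'y',t[:,1].min(),t[:,1].max())
for a,b in((.09,.11),(.11,.13),(.13,.15),(.15,.17),(.17,.19),(.19,.2),(.2,.205),(.205,.21)):
    s=Y[(Y[:,2]>a)&(Y[:,2]<b)&(abs(Y[:,1])<.13)&(Y[:,0]>-.05)]
    if len(s): print(a,len(s),np.median(s[:,0]),np.median(s[:,2]))
cs=dict(np.load('/tmp/scene.npz')); S=M(cloud(cs).reshape(-1,3))-o
print('scene lid'); 
for a in np.arange(.08,.22,.02):
    s=S[(S[:,2]>a)&(S[:,2]<a+.02)&(abs(S[:,1])<.1)&(abs(S[:,0])<.09)]
    if len(s): print(a,len(s),np.percentile(s[:,0],[5,50,95]))
E
```

```text
rim x [-0.10743352 -0.10707927 -0.10547951 -0.04825654  0.10230414] y [-0.11912644 -0.11805178 -0.1170239   0.11931058  0.12011857  0.14869339]
[(-110, np.int64(142)), (-105, np.int64(275)), (-100, np.int64(54)), (-95, np.int64(28)), (-90, np.int64(61)), (-85, np.int64(70)), (-80, np.int64(67)), (-75, np.int64(81)), (-70, np.int64(85)), (-65, np.int64(72)), (-60, np.int64(64)), (-55, np.int64(70)), (-50, np.int64(80)), (-45, np.int64(97)), (-40, np.int64(70)), (-35, np.int64(57)), (-30, np.int64(47)), (-25, np.int64(46)), (-20, np.int64(57)), (-15, np.int64(23)), (-10, np.int64(25)), (-5, np.int64(21)), (0, np.int64(76)), (5, np.int64(274)), (10, np.int64(138)), (15, np.int64(1))]
-0.11 rimfront -0.1073 drawer -0.1678
-0.09 rimfront -0.1074 drawer -0.1675
-0.07 rimfront -0.1074 drawer -0.1673
-0.05 rimfront -0.1074 drawer -0.1677
-0.03 rimfront -0.1074 drawer -0.1676
-0.01 rimfront -0.1073 drawer -0.1674
0.01 rimfront -0.1073 drawer -0.1557
0.03 rimfront -0.1073 drawer -0.1557
0.05 rimfront -0.1073 drawer -0.1552
0.07 rimfront -0.1073 drawer -0.1556
0.09 rimfront -0.1072 drawer -0.15
[... 216 characters left out ...]
7560030921013539 0.11965324540096767
0.13 34 0.004902081712060136 0.1404602552528193
0.15 33 0.002137524979183958 0.15959834477758628
0.17 48 -0.0006281775021697578 0.18289510444896062
0.19 87 0.008706828118546173 0.19272267446085334
0.2 42 -0.003478487791090057 0.2044335856406289
0.205 652 0.0003440854653452563 0.20760402399804456
scene lid
0.08 444 [0.00601168 0.01201894 0.08190977]
0.1 326 [0.00845687 0.01040748 0.08621212]
0.12000000000000001 257 [0.00566084 0.00715784 0.00891047]
0.14 276 [0.00276249 0.00457233 0.00620824]
0.16000000000000003 283 [0.00019251 0.00165509 0.00335614]
0.18000000000000002 293 [-0.00257246 -0.00109038  0.00076046]
0.2 321 [-0.00363766 -0.000586    0.0048176 ]
```

Emit:
{"op": "apply_moves", "data": {
  "steps": [
    [0, 0, 0.1, 262, -107, -40, 1],
    [0, 0, 0.1, 262, -107, -40, 1],
    [0, 0, 0.1, 262, -107, -40, 1],
    [0, 0, 0.1, 262, -107, -40, 1],
    [0, 0, 0.1, 262, -107, -40, 1],
    [0, 0, 0.1, 262, -107, -40, 1],
    [0, 0, 0.1, 262, -107, -40, 1],
    [0, 0, 0.395, 441, -598, -40, 1],
    [0, 0, 0.395, 441, -598, -40, 1],
    [0, 0, 0.395, 441, -598, -40, 1],
    [0, 0, 0.395, 441, -598, -40, 1],
    [0, 0, 0.395, 441, -598, -40, 1],
    [0, 0, 0.395, 441, -598, -40, 1],
    [0, 0, 0.395, 441, -598, -40, 1],
    [0, 0, 0.395, 441, -598, -40, 1],
    [0, 0, 0.395, 441, -598, -40, 1],
    [0, 0, 0.395, 441, -598, -40, 1],
    [0, 0, 0.395, 441, -598, -40, 1],
    [0, 0, 0.395, 441, -598, -40, 1],
    [0, 0, 0.395, 441, -598, -40, 1]
  ]
}}

```text
time: 1.77
ee_pos: [0.4293, 0.1059, 0.2627]
eef_rot: [0.999, -0.049, 0.0, -0.0]
ft_force: [-0.1, -0.5, -0.5]
width: 0.0872
grip_force: 0.0
```

Emit:
{"op": "apply_moves", "data": {
  "steps": [
    [0, 0, 0, -28, 6, 0, 1],
    [0, 0, 0, -28, 6, 40, 1],
    [0, 0, 0, -28, 6, 80, 1],
    [0, 0, 0, -28, 6, 120, 1],
    [0, 0, 0, -28, 6, 160, 1],
    [0, 0, 0, -28, 6, 190, 1],
    [0, 0, 0, -28, 6, 215, 1],
    [0, 0, 0, -28, 6, 230, 1],
    [0, 0, 0, -28, 6, 237, 1],
    [0, 0, 0, -28, 6, 237, 1],
    [0, 0, 0, -28, 6, 237, 1]
  ]
}}

```text
time: 2.68
ee_pos: [0.4019, 0.0981, 0.026]
eef_rot: [0.999, -0.051, 0.0, -0.0]
ft_force: [0.2, -1.0, 1.0]
width: 0.0872
grip_force: 0.0
```

```bash
python3 - <<'E'
from h import *
c=cam('scene'); im=cv2.cvtColor(np.array(c['pixels']),cv2.COLOR_RGB2BGR)
cv2.imwrite('pics/s2.png',cv2.resize(im[80:260,250:470],None,fx=3.3,fy=3.3,interpolation=cv2.INTER_CUBIC))
print(r.read_state()['ee_pos'],r.read_state()['ft_force'])
E
```

```text
[0.4023526  0.09806966 0.02645484] [ 0.74864562 -0.07009655  0.19995097]
```

View pics/s2.png

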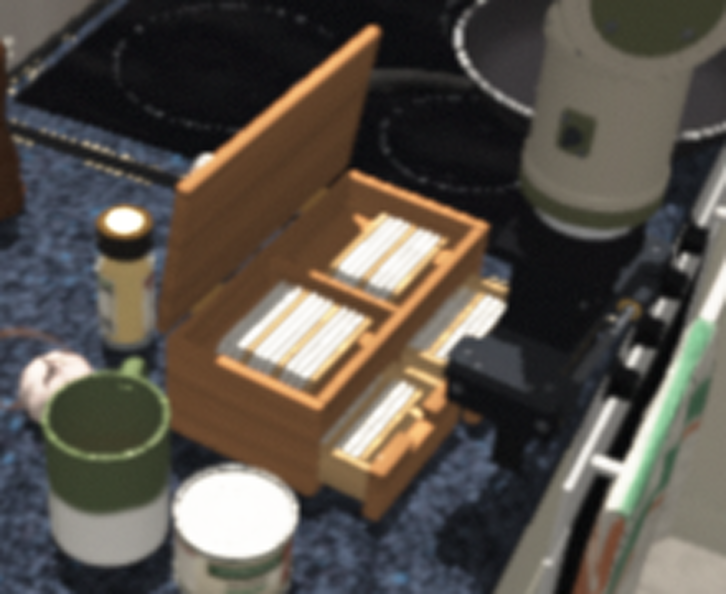

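The open gripper stands in front of both drawer fronts (fingertips near (515,450) in the crop) and touches nothing. I'll push both drawers in at about 0.08 m/s.

Emit:
{"op": "apply_moves", "data": {
  "steps": [
    [0, 0, 0, 7, -2, 0, 1],
    [0, 0, 0, 14, -4, 0, 1],
    [0, 0, 0, 21, -5, 0, 1],
    [0, 0, 0, 28, -5, 0, 1],
    [0, 0, 0, 35, -5, 0, 1],
    [0, 0, 0, 42, -5, 0, 1],
    [0, 0, 0, 49, -5, 0, 1],
    [0, 0, 0, 56, -5, 0, 1],
    [0, 0, 0, 62, -5, 0, 1],
    [0, 0, 0, 67, -5, 0, 1],
    [0, 0, 0, 71, -5, 0, 1],
    [0, 0, 0, 74, -5, 0, 1],
    [0, 0, 0, 76, -5, 0, 1],
    [0, 0, 0, 77, -5, 0, 1],
    [0, 0, 0, 77, -5, 0, 1]
  ]
}}

```text
time: 3.98
ee_pos: [0.4789, 0.0949, 0.0255]
eef_rot: [0.999, -0.052, 0.0, 0.0]
ft_force: [-1.1, 1.8, -1.2]
width: 0.0871
grip_force: 0.7
```

```bash
cat > d.py <<'E'
from h import *
c=cam('top'); P=cloud(c); psi=-.103
Y=P[140:300,325:475].reshape(-1,3)-[.563,.0864,0]
Y[:,:2]=Y[:,:2]@np.array([[np.cos(psi),-np.sin(psi)],[np.sin(psi),np.cos(psi)]])
for y0 in np.arange(-.11,.12,.02):
    f=Y[(Y[:,2]>0.035)&(Y[:,2]<0.051)&(abs(Y[:,1]-y0)<.01)&(Y[:,0]>-.15)&(Y[:,0]<-.03)]
    if len(f): print(round(y0,2),len(f),np.round(f[:,0].min()+.072,4))
print(r.read_state()['ft_force'],r.read_state()['ee_pos'])
E
python3 d.py
```

```text
-0.01 1 0.0418
0.01 1 0.0393
0.07 1 0.0313
0.09 17 -0.0022
0.11 47 -0.002
[-1.559607    0.93272557 -0.5089871 ] [0.47887067 0.0948502  0.02549123]
```

Emit:
{"op": "apply_moves", "data": {
  "steps": [
    [0, 0, 0, 1, 0, 0, 1],
    [0, 0, 0, 2, 0, 0, 1],
    [0, 0, 0, 3, 0, 0, 1],
    [0, 0, 0, 4, 0, 0, 1],
    [0, 0, 0, 4, 0, 0, 1],
    [0, 0, 0, 4, 0, 0, 1]
  ]
}}

```text
time: 4.53
ee_pos: [0.4812, 0.0946, 0.0253]
eef_rot: [0.999, -0.052, -0.002, 0.0]
ft_force: [-10.0, -0.1, 6.9]
width: 0.087
grip_force: 5.3
```

Emit:
{"op": "apply_moves", "data": {
  "steps": [
    [0, 0, 0, 1, 0, 0, 1],
    [0, 0, 0, 2, 0, 0, 1],
    [0, 0, 0, 2, 0, 0, 1],
    [0, 0, 0, 2, 0, 0, 1]
  ]
}}

```text
time: 4.87
ee_pos: [0.4813, 0.0946, 0.0252]
eef_rot: [0.999, -0.051, -0.003, 0.001]
ft_force: [-20.5, 1.0, 16.4]
width: 0.0873
grip_force: 9.9
```

Emit:
{"op": "apply_moves", "data": {
  "steps": [
    [0, 0, 0, -10, 0, 0, 1],
    [0, 0, 0, -30, 0, 0, 1],
    [0, 0, 0, -50, 0, 0, 1],
    [0, 0, 0, -50, 0, -40, 0],
    [0, 0, 0, -50, 0, -80, -1],
    [0, 0, 0, -50, 0, -120, -1],
    [0, 0, 0, -50, 0, -160, -1],
    [0, 0, 0, -50, 0, -200, -1],
    [0, 0, 0, -50, 0, -240, -1],
    [0, 0, 0, -50, 0, -260, -1],
    [0, 0, 0, -50, 0, -260, -1]
  ]
}}

```text
time: 5.78
ee_pos: [0.4374, 0.1, 0.2908]
eef_rot: [0.999, -0.052, 0.005, -0.0]
ft_force: [0.5, 1.2, -0.3]
width: 0.0416
grip_force: 0.0
```

```bash
cat >> d.py <<'E'
c=cam('scene'); im=cv2.cvtColor(np.array(c['pixels']),cv2.COLOR_RGB2BGR)
import sys
cv2.imwrite('pics/%s.png'%sys.argv[1],cv2.resize(im[80:260,250:470],None,fx=3.3,fy=3.3,interpolation=cv2.INTER_CUBIC))
print(r.read_state()['width'],r.read_state()['ee_pos'])
S=cloud(c).reshape(-1,3)-[.563,.0864,0]
S[:,:2]=S[:,:2]@np.array([[np.cos(psi),-np.sin(psi)],[np.sin(psi),np.cos(psi)]])
s=S[(S[:,2]>.195)&(abs(S[:,1])<.118)&(abs(S[:,0]-.047)<.05)]
if len(s): print('lid edge',np.percentile(s[:,0],[1,50,99]),s[:,2].max())
E
python3 d.py s3
```

```text
-0.11 39 0.0001
-0.09 52 -0.0002
-0.07 47 0.0001
-0.05 44 -0.0002
-0.03 48 -0.0001
-0.01 51 0.0001
0.01 45 -0.0001
0.03 49 -0.0001
0.05 47 0.0002
0.07 44 -0.0001
0.09 50 -0.0
0.11 42 0.0002
[ 0.38876662  0.01956073 -1.3830901 ] [0.43658473 0.09966966 0.28813876]
0.03360990165179589 [0.43572753 0.09943257 0.28633729]
lid edge [0.0433098  0.04582358 0.05360123] 0.20989821580696144
```

View pics/s3.png

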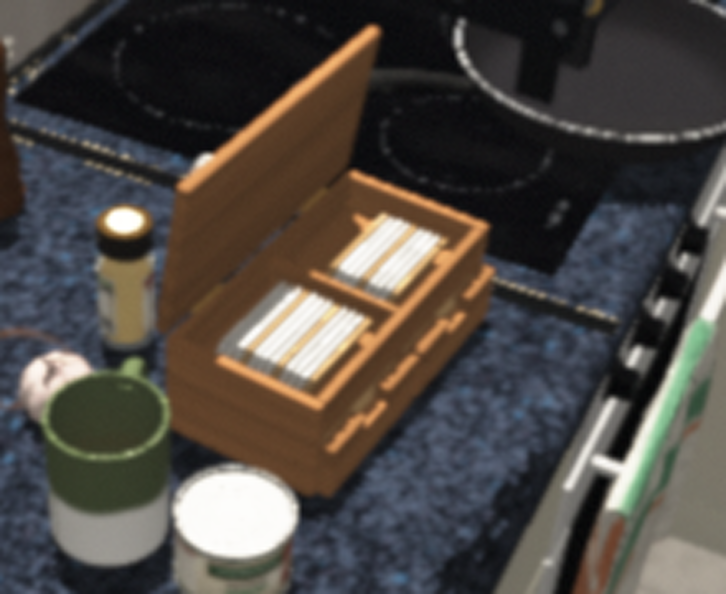

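Both drawers are shut: the fronts measure 0.0 mm out and sit flush in the crop, around (330–490, 280–450). The lid is still up, with its free edge running (180,185)–(378,30). Next I'll take the shut fingers over the lid and behind it.

Emit:
{"op": "apply_moves", "data": {
  "steps": [
    [0, 0, 0, 40, 0, -10, -1],
    [0, 0, 0, 80, 0, -10, -1],
    [0, 0, 0, 120, 0, -10, -1],
    [0, 0, 0, 160, 0, -10, -1],
    [0, 0, 0, 195, 0, -10, -1],
    [0, 0, 0, 215, 0, -10, -1],
    [0, 0, 0, 215, 0, 0, -1],
    [0, 0, 0, 215, 0, 30, -1],
    [0, 0, 0, 215, 0, 60, -1],
    [0, 0, 0, 215, 0, 85, -1],
    [0, 0, 0, 215, 0, 100, -1],
    [0, 0, 0, 215, 0, 106, -1],
    [0, 0, 0, 215, 0, 106, -1]
  ]
}}

```text
time: 6.97
ee_pos: [0.6474, 0.0772, 0.1773]
eef_rot: [0.999, -0.051, -0.002, 0.0]
ft_force: [1.0, -1.2, -0.3]
width: 0.0007
grip_force: 0.0
```

```bash
python3 d.py s4 | tail -3; python3 - <<'E'
from h import *
p=r.read_state()['ee_pos']-[.563,.0864,.082]; print('chest xc',p[0]*.9947-p[1]*.1028,'zrel',p[2], r.read_state()['ft_force'])
# path of TCP in chest frame
for th in np.arange(1.43,-.01,-.11):
    s=.095;t=.012; x=.06-s*np.cos(th)+t*np.sin(th)+.0095; z=.082+s*np.sin(th)+t*np.cos(th); print(round(th,2),round(x*1e3),round(z*1e3))
E
```

```text
[ 0.35206234  0.92260399 -0.6783363 ] [0.64824338 0.07741753 0.17903038]
0.0004905882565350919 [0.64885875 0.07759317 0.18019339]
lid edge [0.04376544 0.06240301 0.09578973] 0.45135419814849825
chest xc 0.08630904505457095 zrel 0.09819338903524831 [0.91372169 0.19118979 0.90756851]
1.43 68 178
1.32 58 177
1.21 47 175
1.1 37 172
0.99 27 168
0.88 18 163
0.77 10 157
0.66 2 150
0.55 -5 142
0.44 -11 133
0.33 -16 124
0.22 -21 114
0.11 -24 104
-0.0 -26 94
```

Emit:
{"op": "apply_moves", "data": {
  "steps": [
    [0, 0, 0, -6, 0, 2, -1],
    [0, 0, 0, -12, 0, 2, -1],
    [0, 0, 0, -18, 0, 2, -1],
    [0, 0, 0, -23, 0, 2, -1],
    [0, 0, 0, -28, 0, 3, -1],
    [0, 0, 0, -34, 0, 4, -1],
    [0, 0, 0, -39, 0, 5, -1],
    [0, 0, 0, -44, 0, 6, -1],
    [0, 0, 0, -49, 0, 8, -1],
    [0, 0, 0, -54, 0, 10, -1],
    [0, 0, 0, -59, 0, 12, -1],
    [0, 0, 0, -64, 0, 14, -1],
    [0, 0, 0, -68, 0, 17, -1],
    [0, 0, 0, -72, 0, 20, -1],
    [0, 0, 0, -76, 0, 23, -1],
    [0, 0, 0, -80, 0, 26, -1],
    [0, 0, 0, -84, 0, 30, -1]
  ]
}}

```text
time: 8.48
ee_pos: [0.5651, 0.086, 0.1492]
eef_rot: [0.999, -0.052, 0.0, 0.0]
ft_force: [1.4, 0.6, 1.8]
width: 0.0004
grip_force: 1.0
```

```bash
python3 d.py s5 | tail -3; python3 - <<'E'
from h import *
p=r.read_state()['ee_pos']-[.563,.0864,0]; print('chest xc',p[0]*.9947-p[1]*.1028,'z',p[2], r.read_state()['ft_force'])
E
```

```text
[ 1.26022674  1.6096723  -0.53874326] [0.56400279 0.08606015 0.14834111]
0.0006468253716360494 [0.56428566 0.08591259 0.14865647]
lid edge [-0.00275073  0.01232916  0.03756055] 0.47271228169574225
chest xc 0.0013289558249179245 z 0.1486564710313038 [-0.16273785 -0.25799979  0.1124697 ]
```

View pics/s5.png

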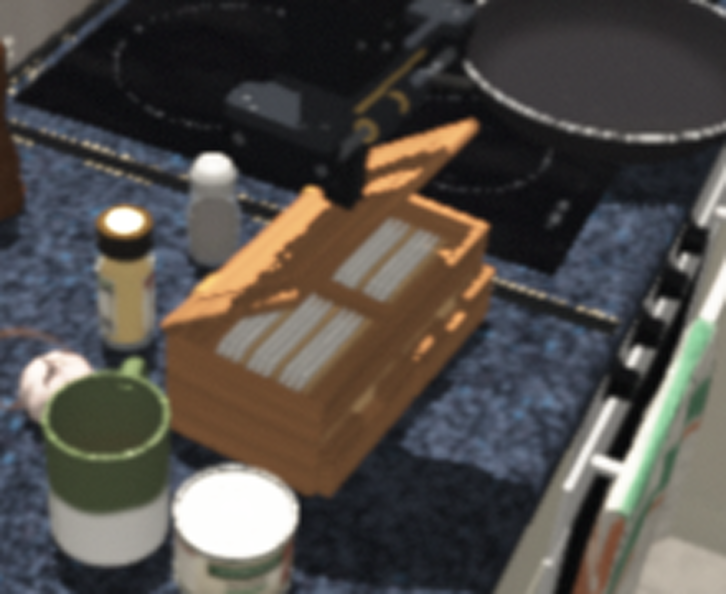

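The lid is about half shut. The fingertips are on its outer face near (345,190), and the bystanders have not moved. I'll continue along the arc.

Emit:
{"op": "apply_moves", "data": {
  "steps": [
    [0, 0, 0, -3, 0, 3, -1],
    [0, 0, 0, -6, 0, 7, -1],
    [0, 0, 0, -9, 0, 11, -1],
    [0, 0, 0, -12, 0, 16, -1],
    [0, 0, 0, -15, 0, 20, -1],
    [0, 0, 0, -17, 0, 25, -1],
    [0, 0, 0, -19, 0, 30, -1],
    [0, 0, 0, -22, 0, 35, -1],
    [0, 0, 0, -23, 0, 40, -1],
    [0, 0, 0, -25, 0, 44, -1],
    [0, 0, 0, -26, 0, 48, -1],
    [0, 0, 0, -27, 0, 51, -1],
    [0, 0, 0, -27, 0, 53, -1],
    [0, 0, 0, -27, 0, 55, -1],
    [0, 0, 0, -27, 0, 56, -1],
    [0, 0, 0, -27, 0, 56, -1]
  ]
}}

```text
time: 9.92
ee_pos: [0.5381, 0.0888, 0.0944]
eef_rot: [0.999, -0.052, -0.0, 0.0]
ft_force: [-7.2, -2.1, 13.5]
width: 0.0003
grip_force: 6.8
```

Emit:
{"op": "apply_moves", "data": {
  "steps": [
    [0, 0, 0, 1, 0, 1, -1],
    [0, 0, 0, 1, 0, 2, -1],
    [0, 0, 0, 1, 0, 2, -1],
    [0, 0, 0, 1, 0, 2, -1]
  ]
}}

```text
time: 10.25
ee_pos: [0.5383, 0.0888, 0.0941]
eef_rot: [0.999, -0.051, -0.001, 0.001]
ft_force: [-20.2, -4.1, 37.5]
width: 0.0005
grip_force: 19.1
```

Emit:
{"op": "apply_moves", "data": {
  "steps": [
    [0, 0, 0, 0, 0, -2, -1],
    [0, 0, 0, 0, 0, -8, -1],
    [0, 0, 0, 0, 0, -25, -1],
    [0, 0, 0, 0, 0, -60, -1],
    [0, 0, 0, 0, 0, -100, -1],
    [0, 0, 0, -40, 0, -130, -1],
    [0, 0, 0, -80, 0, -130, -1],
    [0, 0, 0, -120, 0, -130, -1],
    [0, 0, 0, -120, 0, -130, -1],
    [0, 0, 0, -120, 0, -130, -1]
  ]
}}

```text
time: 11.08
ee_pos: [0.4189, 0.1009, 0.2223]
eef_rot: [0.999, -0.051, 0.002, 0.002]
ft_force: [1.5, 1.1, 0.2]
width: 0.0007
grip_force: 0.0
```

```bash
python3 d.py s6 | tail -3; python3 - <<'E'
from h import *
P=cloud(cam('top')); psi=-.103
for n,uv in dict(tin=(295,239),garlic=(328,163),jar=(371,158),salt=(424,164)).items(): print(n,np.round(P[uv[1],uv[0]],3))
Y=P[140:300,325:475].reshape(-1,3)-[.563,.0864,0]
Y[:,:2]=Y[:,:2]@np.array([[np.cos(psi),-np.sin(psi)],[np.sin(psi),np.cos(psi)]])
l=Y[(abs(Y[:,1])<.11)&(Y[:,0]>-.06)&(Y[:,0]<.05)&(Y[:,2]<.15)]
print('lid slope (rad), height',np.polyfit(-l[:,0],l[:,2],1),np.percentile(l[:,2],[1,50,99]),len(l))
f=Y[(Y[:,2]>0.02)&(Y[:,2]<0.051)&(abs(Y[:,1])<.11)&(Y[:,0]>-.15)&(Y[:,0]<-.03)];print('front',np.percentile(f[:,0],[1,10,50]) if len(f) else 0)
E
```

```text
0.11 25 0.0002
[ 0.17055241  0.26797238 -0.40253821] [0.42019167 0.10059387 0.22212266]
0.0006412849368758129 [0.42084436 0.10061298 0.22187295]
tin [0.531 0.293 0.056]
garlic [0.7   0.222 0.048]
jar [0.697 0.131 0.107]
salt [0.688 0.018 0.087]
lid slope (rad), height [-0.00418334  0.09416973] [0.08995303 0.09419453 0.09794866] 5656
front [-0.07216607 -0.07169798 -0.06881615]
```

View pics/s6.png

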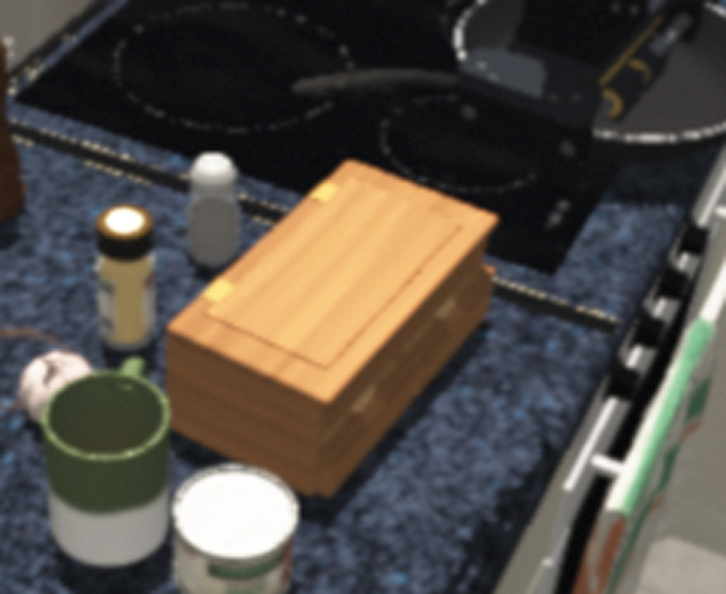

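The lid lies flat, the drawers are flush, the bystanders have not moved and the arm is clear. I'm handing in.

```bash
python3 -c "
from bench import r
print(r.close_job())"
```

```text
the job is handed in; nothing more can be done
None
```

The tea chest is closed and the job is handed in: both drawers measure fully in, the lid measures flat, and nothing around the chest was moved; the hand-in returned no verdict.

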